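Fit a keyed filter cell on the up-looking inspection camera and hold it home

ROBOT

A 6-joint arm with a two-finger parallel gripper is mounted at the origin on the work surface. World frame = base frame: x ahead of the robot, y to its left, z up, the work surface at z = 0. Lengths are in m, angles in degrees, forces in N, time in s.
With the tool pointing down it reaches from about 0.35 to 0.875 m from the base axis. Payload 4.2 kg.
Tool frame: the origin (TCP) lies at the very end of the fingers, on their centre line; the grasp point (between the pads) lies 19 mm behind it; z points along the fingers, y is the direction in which the jaws open and shut (so a half turn about z gives the same grasp; the last joint's range is limited). The gripper opens to 87 mm and grips with 3 to 60 N. Pads are 19 mm wide; open, the fingers measure 117 mm over their backs; the gripper's body (75 mm by 190 mm) begins 51 mm behind the grasp point.
Start: joints at [91.593, 22.042, 0.453, 0, -68.411, -14.817], TCP at [0.143, 0.608, 0.223] pointing down, gripper open.
Joint ranges: [-179.83, 179.83], [-69.29, 118.12], [-61.27, 80.66], [-181.25, 117.63], [-171.15, -9.14], [-177.46, 177.46]. Speed limits (degrees/s): [159.86, 159.86, 180, 180, 180, 180].

INTERFACE

Orientations are given as a 3x3 rotation matrix whose columns are the frame's x, y, z axes.
In Python, from station import r gives the robot as it stands.
- The arm moves only by the tool play_rows, never from a script. Its argument "commands" is a list of rows, each an object with "angular": the turn, a rotation vector about the tool's x, y, z in degrees, a list of three; "dp": the shift along the tool's x, y, z in m, a list of three; "hand": the opening in per cent of the stroke, from 0 (shut) to 100 (fully open). A call has 1 to 5 rows; each row shifts and turns the commanded pose from where the row before left it, along the tool's axes as they then stand; what a row does not reach is not made up. A row lasts 1/8 s, in which the tool goes at most 62.5 mm and 10.7 degrees, less where a joint would pass 70% of its speed; a pose out of reach is approached as far as the arm can. A call with a gripper value outside its range is refused whole. The fingers move at their own pace and stop on an object; the grip force is fixed at half the most. Time passes only in rows, so rows that do not move let the fingers close. It gives the time, the measured TCP pose, the force and the opening at its end, in the units of the state.
- r.sense(): the state, without advancing time (a new reading comes with each control period).
- r.capture(name): name is "side" or "top"; returns a dict with "frame" (480x640x3 uint8, red, green, blue), "range_z" (480x640 float32, m along the optical axis (not along the pixel's ray), 0 where there is no reading), "fx", "fy", "cx", "cy" (pixels), "k1" (the pictures are not rectified: a ray, as slopes to the right and down, at radius r is drawn at 1 + k1 r^2 times it, then the intrinsics apply), "position" and "attitude" of the camera in the world. Camera axes: x right, y down, z forward; pixel columns grow to the right and rows downward; lengths in m; the calibration is good to about 2 mm. A picture is of the moment at which its call begins.
- r.finish_job(): hands the job in, once; it reports no verdict.
Trained networks look in a picture, given as the dict that the camera call returned (one of the last four; its "shot" number tells which), for a name from the list of things; names that differ only in an ending like _2 or _b are one class to them, and where a whole thing is asked for, a point or a joint stands for the part that bears it (a point fixed in the world has none). Each returns a list of dicts, best first, with "score" (0 to 1); they miss things now and then, are a little off and sometimes report something else, mostly with a low value. They report only what shows in the picture. A call takes as long as a camera call. They do not tell look-alikes from the thing itself.
- r.find_in(target, picture): "extent" ([left, top, right, bottom] in pixels, round what is visible of it).
The state is a dict: "time_s": time; "joints": joint angles; "joint_velocities": joint speeds; "effort": joint torques, N m; "tcp_pos": TCP position; "ee_rot": TCP orientation; "wrist_force": force on the tool from outside, world axes, zero at the start; "moment": the same for the moment, N m; "gripper_width": opening from 0.0 (shut) to 1.0 (fully open).
Only numpy, scipy, OpenCV 4.12 (cv2) and the standard library are available. Lean on these libraries where they do the work, as an engineer would, in place of code of your own. Each camera call takes 0.05 s, during which the arm holds its last target. There are 200 camera calls.

TASK

Take the dust cap off the up-looking camera and set it down upright on the shelf top, in line with the two caps already standing there and close beside one of them. Then take the filter cell from the foam tray, set it over the camera's spigot and turn it by its knurled collar until its hidden keyways drop over the pins. Push it fully home against the sprung seat and finish while still gripping it and holding it down there, so that its set screws can be tightened; leave the other caps, the bracket and the tape where they are.

Things in the scene. Friction and masses are not known exactly. Their poses are not given: they have to be found in the camera images.
- camera_base (a point): Centre of the underside of the up-looking camera, at bench height, z up. The camera is fixed: aluminium base plate 116 (x) x 96 x 10 mm, dark finned housing 70 mm square up to 66 mm above the bench, then a round black lens barrel 48 mm in diameter up to 100 mm.
- mount (a point): Centre of the flat top of the camera's barrel, 100 mm above the bench, z up: the foot of the fully home filter cell stands at this height. A sprung seat disc, 46 mm in diameter, lies over it, its top 4 mm above this point when free.
- spigot_top (a point): Centre of the top of the spigot on which the cell goes, 31 mm above the barrel top: round, 30 mm in diameter, its uppermost 5 mm tapering to 22 mm. Four radial pins, 5 mm thick, a quarter turn apart, stick out of it to 19.5 mm from its axis, 9 mm above the barrel top. Their horizontal directions vary and neither this point's axes nor anything listed tells them.
- seat (a joint): Travel of the sprung seat disc: 0 free, 0.004 m pushed level with the barrel top (home). The spring pushes up with 3 N when free and 8 N at 4 mm, which is more than the cell's weight: a cell let go rises again.
- cap_center (a point): Centre (13 mm above the underside) of the loose black plastic dust cap on the camera, z up. 48 mm in diameter, 26 mm high, fluted side, flat closed top 4 mm thick, hollow below (bore 41 mm), about 30 g. It stands on the spigot's top, underside 9 mm above the barrel top, unkeyed, and lifts straight off.
- spare_a_center (a point): Centre (13 mm above its underside) of one of the two like caps (48 mm in diameter, 26 mm high) that stand on the shelf top, both on the shelf's lengthwise middle line, side by side with 6 to 12 mm between them. Leave it alone.
- spare_b_center (a point): Centre of the other cap on the shelf, the one further to the shelf's +y. Leave it alone.
- shelf: Low fixed metal bench shelf; origin under its middle at bench height, y along its length, z up. 260 mm long (y), 120 mm deep (x), flat top without a rim 70 mm above the bench. The row of caps runs along y at x = 0. The pair may stand anywhere along it; at one end of the row at least there is room for a third.
- cell_center (a point): Centre (19 mm above the foot) of the loose filter cell standing in the foam tray, z up. Aluminium collar 38 mm high, 50 mm in diameter over its knurled band (15 to 36 mm above the foot), 49 mm elsewhere, dark round window in its closed top, about 120 g. Its axes do not tell where the keyways meet the pins.
- cell_foot (a point): Centre of the cell's underside, z up. The skirt is open below: bore 32 mm, 34 mm deep, with four hidden keyways 9 mm wide, a quarter turn apart, over its full depth. Set on the pins the foot is 11.5 mm above the barrel top; lightly pressed and turned, either way, it drops within a quarter turn: 7.5 mm to the free seat. Home is 4 mm lower still.
- bay (a point): Centre of the white floor of the tray's square bay, 4 mm above the bench. The tray is fixed black foam: the bay is 170 mm square, its walls stand 24 mm above the bench; a solid foam block 95 mm wide, 24 mm high, lies on its far (+x) side.
- bracket: Loose steel angle bracket, 30 x 40 x 26 mm, on the foam block behind the bay; origin at its underside. Leave it alone.
- tape: Loose roll of yellow tape, 90 mm in diameter, 24 mm high, lying flat on the bench beyond the camera; origin at the centre of its underside. Leave it alone.
There are look-alikes about, which are no part of the job. What is shaped like the part that bears cap_center but red is not meant.

How it is judged:
By the outcome, as a careful person would: the job done as asked, in the order asked, and still so for the second after the job is handed in, while the arm keeps its last pose, push and grip.
It also fails if it takes over 67 s, if anything falls off the work surface, if the arm or the gripper's body presses on something with over 40 N, if the wrist force passes 120 N, or if a joint passes its speed limit or range.

## Working session

There is one attempt and no reset: what is moved stays moved. The work goes in short steps, Python scripts to look and compute and a tool call to move; the robot and the scene stay as the last step left them, time stands still between calls to the robot, and variables do not carry over. Pictures are saved under pics/ and viewed, about 8 in all and at most 12, crops included, and the job is handed in when it is done.

Besides the shell and the picture viewer there is one more tool, called after "Call:" as name([rows], argument=value, ...), one row to a line, values as JSON. play_rows: Moves the arm, as the interface text tells. Its arguments: {"type":"object","properties":{"commands":{"type":"array","items":{"type":"object","properties":{"angular":{"type":"array","items":{"type":"number"}},"dp":{"type":"array","items":{"type":"number"}},"hand":{"type":"number"}}}}},"required":["commands"]}

```bash
ls; mkdir -p pics
cat > h.py <<'E'
import numpy as np, cv2
from station import r
def world(p,u,v,z=None):
    """pixel(s)->world using range (median 1px) """
    u=np.atleast_1d(u).astype(float);v=np.atleast_1d(v).astype(float)
    xd=(u-p['cx'])/p['fx'];yd=(v-p['cy'])/p['fy'];x,y=xd.copy(),yd.copy()
    for _ in range(20):
        s=1+p['k1']*(x*x+y*y);x,y=xd/s,yd/s
    d=np.stack([x,y,np.ones_like(x)],1)@np.array(p['attitude']).T
    c=np.array(p['position'])
    if z is None: t=p['range_z'][v.astype(int),u.astype(int)]
    else: t=(z-c[2])/d[:,2]
    return c+d*t[:,None]
def cloud(p):
    v,u=np.mgrid[0:480,0:640]
    w=world(p,u.ravel(),v.ravel()).reshape(480,640,3)
    w[p['range_z']<=0]=np.nan
    return w
def save(p,n): cv2.imwrite(f'pics/{n}.png',p['frame'][:,:,::-1])
E
python3 - <<'E'
from h import *
for c in('top','side'):
    p=r.capture(c); save(p,c+'0'); np.savez(c+'0.npz',**{k:np.array(v) for k,v in p.items()})
    print(c,np.round(p['position'],3),np.round(p['attitude'],2).tolist(),p['fx'],p['k1'])
    for n in('cap_center','cell_center','camera_base','shelf','bay','bracket','tape'):
        try:
            for d in r.find_in(n,p)[:5]:
                e=d['extent'];m=world(p,(e[0]+e[2])/2,(e[1]+e[3])/2)[0]
                print(n,round(d['score'],2),np.round(e).tolist(),np.round(m,3))
        except Exception as ex: print(n,ex)
s=r.sense();print(s['time_s'],s['tcp_pos'],np.round(s['ee_rot'],3).tolist(),s['gripper_width'],s['wrist_force'])
E
```

```text
pics
top [ 0.417 -0.02   1.143] [[0.03, -0.98, 0.17], [-1.0, -0.02, 0.02], [-0.02, -0.17, -0.98]] 484.76747930028284 -0.12241861458864696
cap_center 0.59 [303.0, 280.0, 326.0, 304.0] [0.484 0.006 0.135]
cell_center 0.76 [428.0, 279.0, 452.0, 300.0] [ 0.502 -0.278  0.04 ]
camera_base 0.94 [297.0, 273.0, 339.0, 324.0] [ 0.471 -0.002  0.134]
shelf 0.67 [126.0, 260.0, 247.0, 318.0] [0.486 0.288 0.095]
bay 0.75 [391.0, 212.0, 500.0, 337.0] [ 0.542 -0.301  0.001]
bay 0.65 [296.0, 273.0, 342.0, 327.0] [ 0.469 -0.003  0.132]
bracket 0.5 [426.0, 223.0, 447.0, 238.0] [ 0.642 -0.275  0.026]
tape 0.97 [307.0, 162.0, 344.0, 202.0] [ 0.765 -0.01  -0.005]
side [ 0.54  -0.66   0.612] [[0.99, -0.06, 0.11], [-0.13, -0.6, 0.79], [0.02, -0.8, -0.6]] 442.8688622408578 -0.04367027757084045
cap_center 0.78 [227.0, 224.0, 257.0, 246.0] [ 0.486 -0.016  0.134]
cap_center 0.71 [295.0, 279.0, 320.0, 306.0] [ 0.599 -0.064  0.026]
cell_center 0.72 [240.0, 382.0, 280.0, 424.0] [ 0.508 -0.296  0.042]
camera_base 0.71 [216.0, 244.0, 279.0, 300.0] [ 0.49  -0.031  0.06 ]
camera_base 0.35 [234.0, 244.0, 254.0, 250.0] [ 0.488 -0.02   0.109]
shelf 0.9 [226.0, 153.0, 278.0, 234.0] [0.499 0.232 0.069]
shelf 0.22 [240.0, 379.0, 278.0, 424.0] [ 0.507 -0.294  0.043]
bay 0.66 [184.0, 334.0, 401.0, 480.0] [ 0.554 -0.284  0.006]
bracket 0.76 [338.0, 366.0, 362.0, 397.0] [ 0.645 -0.266  0.029]
tape 0.76 [367.0, 257.0, 412.0, 296.0] [ 0.774 -0.006 -0.001]
tape 0.68 [225.0, 152.0, 278.0, 233.0] [0.497 0.233 0.071]
0.8 [0.14296107 0.60840501 0.22254416] [[0.973, -0.229, -0.0], [-0.229, -0.973, -0.0], [0.0, 0.0, -1.0]] 0.999722196645402 [-0.67665293  0.30200767  0.26090765]
```

Run:
```python
import cv2
a=cv2.imread('pics/top0.png');cv2.imwrite('pics/top0c.png',cv2.resize(a[140:360,110:510],None,fx=2,fy=2,interpolation=cv2.INTER_CUBIC))
b=cv2.imread('pics/side0.png');cv2.imwrite('pics/side0c.png',cv2.resize(b[130:480,150:450],None,fx=1.7,fy=1.7,interpolation=cv2.INTER_CUBIC))
```

```text
(no output)
```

View pics/top0c.png

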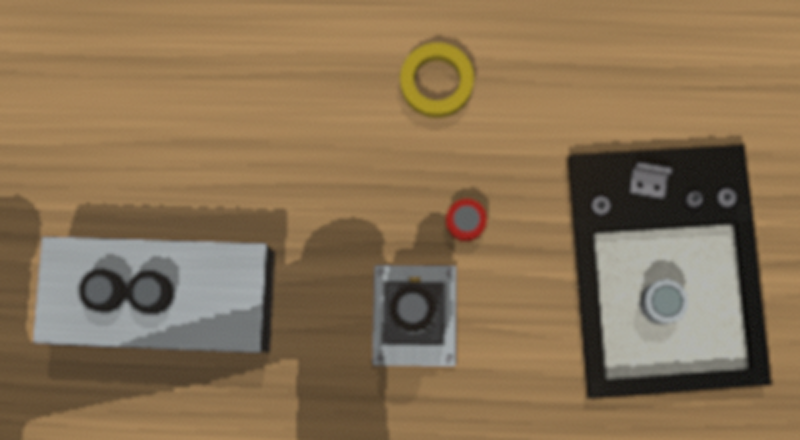

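View pics/side0c.png

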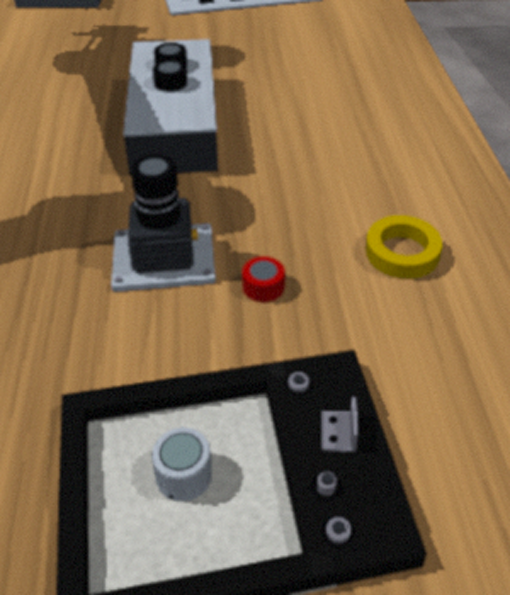

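Top crop: the two shelf caps are at (100,290) and (150,291), leaving room on the shelf's -y (right) end. The camera and its cap are at (414,310), the red look-alike at (466,218) and the cell at (665,300). Next I fit circles and the shelf outline.

```bash
cat >> h.py <<'E'
from scipy.optimize import least_squares
def disc(w,c,zlo,zhi,rad,R=0.035):
    """mean of top-surface points near c: center by robust min-enclosing + centroid"""
    m=(np.hypot(w[...,0]-c[0],w[...,1]-c[1])<R)&(w[...,2]>zlo)&(w[...,2]<zhi)
    q=w[m]
    if len(q)<10: return None,len(q),0
    (x,y),rr=cv2.minEnclosingCircle(q[:,:2].astype(np.float32))
    return np.r_[q[:,:2].mean(0),np.median(q[:,2]),x,y,rr],len(q),0
E
python3 - <<'E'
from h import *
for c in('top','side'):
    f=np.load(c+'0.npz',allow_pickle=True);p={k:(f[k] if f[k].ndim else f[k].item()) for k in f}
    w=cloud(p);np.set_printoptions(suppress=True,precision=4)
    for n,g,lo,hi in(('cap',(.485,-.004),.128,.145),('cell',(.503,-.283),.034,.05),('spA',(.49,.265),.089,.105),('spB',(.49,.32),.089,.105)):
        print(c,n,*disc(w,g,lo,hi,.024,.03)[:2])
    m=(w[...,2]>.063)&(w[...,2]<.078)&(w[...,1]>.1)&(w[...,1]<.5)&(w[...,0]>.38)&(w[...,0]<.6)
    print('shelf',cv2.minAreaRect(w[m][:,:2].astype(np.float32)),m.sum(),np.median(w[m][:,2]))
    m=(w[...,2]>.063)&(w[...,2]<.07)&(abs(w[...,0]-.48)<.06)&(abs(w[...,1])<.06)
    # base plate
    m=(w[...,2]>.006)&(w[...,2]<.016)&(abs(w[...,0]-.48)<.08)&(abs(w[...,1])<.08)
    print('plate',cv2.minAreaRect(w[m][:,:2].astype(np.float32)),m.sum())
E
```

```text
top cap [0.4814 0.0019 0.1351 0.4816 0.0019 0.0245] 419
top cell [ 0.5002 -0.2831  0.0418  0.4997 -0.2844  0.0256] 369
top spA [0.4914 0.2823 0.0956 0.4917 0.2846 0.0211] 164
top spB [0.4917 0.3188 0.0961 0.49   0.3201 0.03  ] 373
shelf ((0.493164986371994, 0.30194270610809326), (0.2622731626033783, 0.12130674719810486), 89.81356048583984) 5183 0.06996556336215565
plate ((0.47027093172073364, 0.005205594003200531), (0.13522617518901825, 0.1439918726682663), 1.3635847568511963) 999
side cap [ 0.4816 -0.0012  0.1347  0.4812  0.0021  0.0249] 385
side cell [ 0.5027 -0.2864  0.0424  0.503  -0.2834  0.0256] 893
side spA [0.4922 0.2807 0.0957 0.4921 0.2843 0.0227] 111
side spB [0.492  0.3213 0.0961 0.49   0.3201 0.0299] 173
shelf ((0.4940232038497925, 0.30160897970199585), (0.2671968638896942, 0.11822661012411118), 89.84246063232422) 2244 0.06998191332126269
plate ((0.4818686842918396, 0.003313586115837097), (0.11483768373727798, 0.09751522541046143), 0.2872481346130371) 1036
```

Run:
```python
from h import *
np.set_printoptions(suppress=True,precision=4)
for c in('top','side'):
    f=np.load(c+'0.npz',allow_pickle=True);p={k:(f[k] if f[k].ndim else f[k].item()) for k in f}
    w=cloud(p)
    m=(w[...,2]>.088)&(w[...,2]<.102)&(abs(w[...,0]-.49)<.04)&(w[...,1]>.2)&(w[...,1]<.4)
    q=w[m]; print(c,q[:,1].min(),q[:,1].max(),q[:,0].min(),q[:,0].max(), len(q))
    for k in (0,1):
        _,lab,cen=cv2.kmeans(q[:,:2].astype(np.float32),2,None,(3,50,1e-6),5,cv2.KMEANS_PP_CENTERS)
        break
    for i in(0,1):
        s=q[lab.ravel()==i]; print(cen[i],cv2.minEnclosingCircle(s[:,:2].astype(np.float32)))
    m=(w[...,2]>.0655)&(w[...,2]<.074)&(w[...,1]>.1)&(w[...,1]<.5)&(abs(w[...,0]-.49)<.08)
    h=w[m]
    for y0 in(.2,.25,.3,.35,.4):
        s=h[abs(h[:,1]-y0)<.015]; print(y0,s[:,0].min(),s[:,0].max())
    print(h[:,1].min(),h[:,1].max())
```

```text
top 0.27046344980328446 0.3729325369123904 0.4683052217864285 0.5175263434795924 783
[0.4926 0.2944] ((0.4936767518520355, 0.2956889569759369), 0.02576242946088314)
[0.4933 0.3488] ((0.49344339966773987, 0.3492806553840637), 0.024441808462142944)
0.2 0.4323725663066945 0.553495146742076
0.25 0.4336814561289733 0.552453785501759
0.3 0.43414325771772855 0.5535939334164384
0.35 0.43369059221663286 0.5538545582310461
0.4 0.4339435178234732 0.5530299646206154
0.17073888185443106 0.432994055834526
side 0.26932613391734206 0.37541395484886186 0.4693899898541336 0.5175173071369756 383
[0.4943 0.3452] ((0.49421465396881104, 0.3476974666118622), 0.027854202315211296)
[0.4932 0.2901] ((0.4930509924888611, 0.29421696066856384), 0.02499810978770256)
0.2 0.43578089854797397 0.5528486888837418
0.25 0.4355701667908913 0.5530137960641529
0.3 0.435141533012802 0.5526060329789652
0.35 0.435723286713791 0.5518586447354172
0.4 0.436116591567749 0.5532181509996754
0.16787619221042238 0.4350489371775216
```

Call:
play_rows([
  {"angular": [0,0,9.6],"dp": [0,0,0],"hand": 100},
  {"angular": [0,0,9.6],"dp": [0,0,0],"hand": 100},
  {"angular": [0,0,9.6],"dp": [0,0,0],"hand": 100},
  {"angular": [0,0,9.6],"dp": [0,0,0],"hand": 100},
])

```text
time_s: 1.3
tcp_pos: [0.1429, 0.6084, 0.2226]
ee_rot: [[0.616, -0.787, -0.0], [-0.787, -0.616, 0.0], [-0.0, -0.0, -1.0]]
wrist_force: [0.6, 0.8, -0.2]
gripper_width: 1.0
```

Call:
play_rows([
  {"angular": [0,0,9.6],"dp": [0,0,0],"hand": 100},
  {"angular": [0,0,9.6],"dp": [0,0,0],"hand": 100},
  {"angular": [0,0,9.6],"dp": [0,0,0],"hand": 100},
  {"angular": [0,0,9.6],"dp": [0,0,0],"hand": 100},
])

```text
time_s: 1.8
tcp_pos: [0.1429, 0.6084, 0.2226]
ee_rot: [[-0.006, -1.0, -0.0], [-1.0, 0.006, 0.0], [-0.0, 0.0, -1.0]]
wrist_force: [-1.0, -0.5, 0.6]
gripper_width: 0.997
```

Call:
play_rows([
  {"angular": [0,0,0],"dp": [0.0505,-0.0282,0],"hand": 100},
  {"angular": [0,0,0],"dp": [0.0505,-0.0282,0],"hand": 100},
  {"angular": [0,0,0],"dp": [0.0505,-0.0282,0],"hand": 100},
  {"angular": [0,0,0],"dp": [0.0505,-0.0282,0],"hand": 100},
])

```text
time_s: 2.3
tcp_pos: [0.2563, 0.4048, 0.2228]
ee_rot: [[0.0, -1.0, 0.0], [-1.0, -0.0, 0.001], [-0.001, -0.0, -1.0]]
wrist_force: [0.6, 0.2, 0.6]
gripper_width: 1.001
```

Call:
play_rows([
  {"angular": [0,0,0],"dp": [0.0505,-0.0282,0],"hand": 100},
  {"angular": [0,0,0],"dp": [0.0505,-0.0282,0],"hand": 100},
  {"angular": [0,0,0],"dp": [0.0505,-0.0282,0],"hand": 100},
  {"angular": [0,0,0],"dp": [0.0505,-0.0282,0],"hand": 100},
])

```text
time_s: 2.8
tcp_pos: [0.369, 0.2027, 0.2231]
ee_rot: [[0.0, -1.0, 0.001], [-1.0, -0.0, 0.001], [-0.001, -0.001, -1.0]]
wrist_force: [1.1, -0.3, -1.1]
gripper_width: 1.0
```

Call:
play_rows([
  {"angular": [0,0,0],"dp": [0.0505,-0.0282,0],"hand": 100},
  {"angular": [0,0,0],"dp": [0.0505,-0.0282,0],"hand": 100},
  {"angular": [0,0,0],"dp": [0.0505,-0.0282,0],"hand": 100},
  {"angular": [0,0,0],"dp": [0.0505,-0.0282,0],"hand": 100},
  {"angular": [0,0,0],"dp": [0,0,0],"hand": 100},
])

```text
time_s: 3.42
tcp_pos: [0.4822, -0.0008, 0.2223]
ee_rot: [[-0.007, -1.0, -0.0], [-1.0, 0.007, -0.001], [0.001, 0.0, -1.0]]
wrist_force: [-0.5, 0.6, 0.5]
gripper_width: 1.002
```

Run:
```python
from h import *
for i in range(4):
    p=r.capture('side'); s=r.sense(); print(np.round(s['tcp_pos'],4),np.round(s['ee_rot'][0],3),np.round(s['wrist_force'],1),np.round(s['joints'],2))
save(p,'s1')
```

```text
[0.4814 0.0006 0.2222] [-0.005 -1.    -0.001] [-0.4  0.1 -0.1] [ 1.946e+01  7.980e+00 -1.900e+01 -1.000e-02 -6.306e+01 -1.972e+01]
[0.481  0.0017 0.2223] [-0.002 -1.    -0.001] [0.  0.3 0.4] [ 1.960e+01  7.930e+00 -1.904e+01 -2.000e-02 -6.306e+01 -1.972e+01]
[0.4808 0.0025 0.2225] [-0.001 -1.    -0.   ] [ 0.8  0.5 -0. ] [ 1.970e+01  7.890e+00 -1.906e+01 -1.000e-02 -6.306e+01 -1.972e+01]
[0.4807 0.0029 0.2226] [ 0.001 -1.     0.   ] [-0.4  0.7 -0.2] [ 1.976e+01  7.870e+00 -1.906e+01 -1.000e-02 -6.306e+01 -1.972e+01]
```

View pics/s1.png

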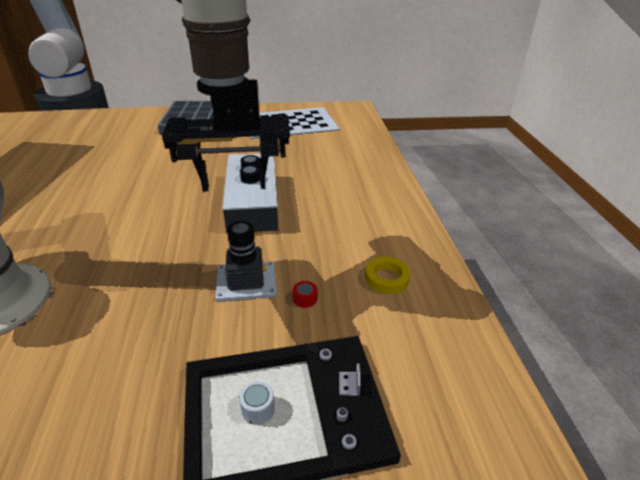

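Side view: the gripper is centred over the camera in x (cap at (241,232), fingers at (205,175) and (263,175)). Descending to grip.

Call:
play_rows([
  {"angular": [0,0,0],"dp": [0,0,0.0275],"hand": 100},
  {"angular": [0,0,0],"dp": [0,0,0.0275],"hand": 100},
  {"angular": [0,0,0],"dp": [0,0,0.0275],"hand": 100},
  {"angular": [0,0,0],"dp": [0,0,0.0275],"hand": 100},
  {"angular": [0,0,0],"dp": [0,0,0],"hand": 100},
])

```text
time_s: 4.25
tcp_pos: [0.4794, 0.0032, 0.1112]
ee_rot: [[0.002, -1.0, -0.004], [-1.0, -0.002, -0.001], [0.001, 0.004, -1.0]]
wrist_force: [0.8, 0.6, 1.3]
gripper_width: 1.002
```

Call:
play_rows([
  {"angular": [0,0,0],"dp": [0,0,0],"hand": 80},
  {"angular": [0,0,0],"dp": [0,0,0],"hand": 60},
  {"angular": [0,0,0],"dp": [0,0,0],"hand": 40},
  {"angular": [0,0,0],"dp": [0,0,0],"hand": 30},
  {"angular": [0,0,0],"dp": [0,0,0],"hand": 30},
])

```text
time_s: 4.88
tcp_pos: [0.4812, 0.0022, 0.1128]
ee_rot: [[-0.0, -1.0, 0.0], [-1.0, 0.0, 0.0], [-0.0, -0.0, -1.0]]
wrist_force: [-0.6, 0.6, 1.2]
gripper_width: 0.551
```

Call:
play_rows([
  {"angular": [0,0,0],"dp": [0,0,0],"hand": 30},
  {"angular": [0,0,0],"dp": [0,0,0],"hand": 30},
])

```text
time_s: 5.12
tcp_pos: [0.4812, 0.0022, 0.1128]
ee_rot: [[-0.0, -1.0, 0.0], [-1.0, 0.0, -0.0], [0.0, -0.0, -1.0]]
wrist_force: [-1.0, -0.4, 2.8]
gripper_width: 0.546
```

Call:
play_rows([
  {"angular": [0,0,0],"dp": [0,0,-0.02],"hand": 30},
  {"angular": [0,0,0],"dp": [0,0,-0.02],"hand": 30},
  {"angular": [0,0,0],"dp": [0,0,-0.02],"hand": 30},
  {"angular": [0,0,0],"dp": [0,0,-0.02],"hand": 30},
  {"angular": [0,0,0],"dp": [0,0,0],"hand": 30},
])

```text
time_s: 5.75
tcp_pos: [0.4819, 0.0025, 0.1935]
ee_rot: [[-0.0, -1.0, 0.003], [-1.0, 0.0, 0.001], [-0.001, -0.003, -1.0]]
wrist_force: [0.2, -0.2, -0.2]
gripper_width: 0.548
```

Call:
play_rows([
  {"angular": [0,0,0],"dp": [-0.03,-0.0015,0],"hand": 30},
  {"angular": [0,0,0],"dp": [-0.03,-0.0015,0],"hand": 30},
  {"angular": [0,0,0],"dp": [-0.03,-0.0015,0],"hand": 30},
  {"angular": [0,0,0],"dp": [-0.03,-0.0015,0],"hand": 30},
])

```text
time_s: 6.25
tcp_pos: [0.4864, 0.1229, 0.191]
ee_rot: [[-0.001, -1.0, -0.002], [-1.0, 0.001, -0.001], [0.001, 0.002, -1.0]]
wrist_force: [0.7, -0.7, -0.8]
gripper_width: 0.552
```

Call:
play_rows([
  {"angular": [0,0,0],"dp": [-0.03,-0.0015,0],"hand": 30},
  {"angular": [0,0,0],"dp": [-0.03,-0.0015,0],"hand": 30},
  {"angular": [0,0,0],"dp": [-0.03,-0.0015,0],"hand": 30},
  {"angular": [0,0,0],"dp": [-0.026,-0.0018,0],"hand": 30},
  {"angular": [0,0,0],"dp": [0,0,0],"hand": 30},
])

```text
time_s: 6.88
tcp_pos: [0.4933, 0.2396, 0.1914]
ee_rot: [[0.001, -1.0, -0.001], [-1.0, -0.001, -0.001], [0.001, 0.001, -1.0]]
wrist_force: [0.1, 0.3, -1.1]
gripper_width: 0.552
```

Call:
play_rows([
  {"angular": [0,0,0],"dp": [0,0,0],"hand": 30},
  {"angular": [0,0,0],"dp": [0,0,0],"hand": 30},
  {"angular": [0,0,0],"dp": [0,0,0],"hand": 30},
])

```text
time_s: 7.25
tcp_pos: [0.4935, 0.2376, 0.1927]
ee_rot: [[-0.001, -1.0, 0.0], [-1.0, 0.001, 0.0], [-0.0, -0.0, -1.0]]
wrist_force: [0.2, 0.5, 0.7]
gripper_width: 0.548
```

Run:
```python
from h import *
np.set_printoptions(suppress=True,precision=4)
for c in('side','top'):
    p=r.capture(c); save(p,c+'2'); s=r.sense(); print(s['tcp_pos'],s['wrist_force'],s['gripper_width'])
    w=cloud(p)
    print(disc(w,(.4935,.2385),.15,.232,.024,.03)[:2], disc(w,(.4935,.2945),.088,.102,.024,.026)[:2])
    np.savez(c+'2.npz',**{k:np.array(v) for k,v in p.items()})
a=cv2.imread('pics/side2.png')[90:310,150:350]
b=cv2.imread('pics/top2.png')[210:350,90:370]
cv2.imwrite('pics/c2.png',np.vstack([cv2.resize(a,None,fx=1.5,fy=1.5)[:, :300],cv2.resize(b,(300,150))]))
cv2.imwrite('pics/c2.png',cv2.resize(a,None,fx=3,fy=2.7))
```

```text
[0.4935 0.2377 0.1927] [ 0.3674 -1.2496  0.1759] 0.5479616822630656
(array([0.4932, 0.2279, 0.211 , 0.4935, 0.2338, 0.0287]), 474) (array([0.4935, 0.2903, 0.0959, 0.4935, 0.2945, 0.0255]), 214)
[0.4935 0.2378 0.1927] [ 0.203   0.5833 -0.4038] 0.5517065773845621
(array([0.4916, 0.2248, 0.2138, 0.4943, 0.2352, 0.0278]), 154) (array([0.4769, 0.2918, 0.0955, 0.4758, 0.2916, 0.0076]), 15)
```

View pics/c2.png

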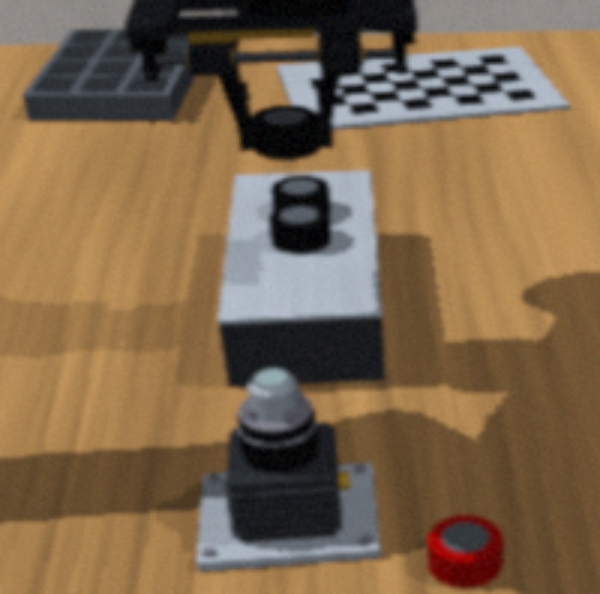

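The cap is held level at crop (288,130), and the spigot at (275,400) is bare. Lowering onto the shelf.

Call:
play_rows([
  {"angular": [0,0,0],"dp": [0,0,0.03],"hand": 30},
  {"angular": [0,0,0],"dp": [0,0,0.03],"hand": 30},
  {"angular": [0,0,0],"dp": [0,0,0.03],"hand": 30},
  {"angular": [0,0,0],"dp": [0,0,0.02],"hand": 30},
  {"angular": [0,0,0],"dp": [0,0,0],"hand": 30},
])

```text
time_s: 7.98
tcp_pos: [0.4927, 0.2374, 0.0812]
ee_rot: [[-0.001, -1.0, -0.003], [-1.0, 0.001, -0.002], [0.002, 0.003, -1.0]]
wrist_force: [0.1, -0.1, 0.5]
gripper_width: 0.55
```

Call:
play_rows([
  {"angular": [0,0,0],"dp": [0,0,0],"hand": 30},
  {"angular": [0,0,0],"dp": [0,0,0.004],"hand": 30},
  {"angular": [0,0,0],"dp": [0,0,0.002],"hand": 30},
  {"angular": [0,0,0],"dp": [0,0,0.002],"hand": 30},
  {"angular": [0,0,0],"dp": [0,0,0],"hand": 30},
])

```text
time_s: 8.6
tcp_pos: [0.4934, 0.2382, 0.0745]
ee_rot: [[-0.0, -1.0, -0.0], [-1.0, 0.0, -0.0], [0.0, 0.0, -1.0]]
wrist_force: [0.0, -0.4, -0.7]
gripper_width: 0.548
```

Run:
```python
from h import *
np.set_printoptions(suppress=True,precision=4)
for i in range(3):
    p=r.capture('side'); s=r.sense(); print(s['tcp_pos'],s['wrist_force'],s['gripper_width'])
w=cloud(p); print(disc(w,(.4935,.2385),.085,.105,.024,.03)[:2])
```

```text
[0.4935 0.2382 0.0745] [-0.0739  0.541  -0.1592] 0.5513864039984814
[0.4935 0.2383 0.0746] [ 0.2461 -0.4203 -0.8158] 0.5496736982156543
[0.4935 0.2383 0.0746] [1.1519 0.5784 0.0993] 0.5466458275195265
(array([0.4925, 0.2322, 0.0963, 0.4933, 0.2341, 0.0286]), 287)
```

Call:
play_rows([
  {"angular": [0,0,0],"dp": [0,0,0.0007],"hand": 30},
  {"angular": [0,0,0],"dp": [0,0,0.0005],"hand": 30},
  {"angular": [0,0,0],"dp": [0,0,0],"hand": 30},
])

```text
time_s: 9.12
tcp_pos: [0.4936, 0.2383, 0.0738]
ee_rot: [[-0.0, -1.0, 0.0], [-1.0, 0.0, 0.0], [-0.0, -0.0, -1.0]]
wrist_force: [-1.7, -0.2, 3.8]
gripper_width: 0.55
```

Contact at 3.8 N. Next I open, retreat and check.

Call:
play_rows([
  {"angular": [0,0,0],"dp": [0,0,0],"hand": 60},
  {"angular": [0,0,0],"dp": [0,0,0],"hand": 75},
  {"angular": [0,0,0],"dp": [0,0,0],"hand": 90},
  {"angular": [0,0,0],"dp": [0,0,0],"hand": 100},
  {"angular": [0,0,0],"dp": [0,0,0],"hand": 100},
])

```text
time_s: 9.75
tcp_pos: [0.4935, 0.2382, 0.0733]
ee_rot: [[-0.0, -1.0, -0.0], [-1.0, 0.0, -0.0], [0.0, 0.0, -1.0]]
wrist_force: [-1.2, -0.2, 0.2]
gripper_width: 0.953
```

Call:
play_rows([
  {"angular": [0,0,0],"dp": [0,0,-0.02],"hand": 100},
  {"angular": [0,0,0],"dp": [0,0,-0.04],"hand": 100},
  {"angular": [0,0,0],"dp": [0,0,-0.05],"hand": 100},
  {"angular": [0,0,0],"dp": [0,0,-0.04],"hand": 100},
])

```text
time_s: 10.25
tcp_pos: [0.4937, 0.2384, 0.2255]
ee_rot: [[-0.0, -1.0, 0.001], [-1.0, 0.0, 0.001], [-0.001, -0.001, -1.0]]
wrist_force: [1.1, 0.1, -0.3]
gripper_width: 0.997
```

Call:
play_rows([
  {"angular": [0,0,0],"dp": [0.05,0,0],"hand": 100},
  {"angular": [0,0,0],"dp": [0.06,0,0],"hand": 100},
  {"angular": [0,0,0],"dp": [0.06,0,0],"hand": 100},
  {"angular": [0,0,0],"dp": [0.06,0,0],"hand": 100},
])

```text
time_s: 10.75
tcp_pos: [0.4931, 0.0066, 0.2236]
ee_rot: [[0.0, -1.0, 0.001], [-1.0, -0.0, 0.0], [-0.0, -0.001, -1.0]]
wrist_force: [0.8, -0.4, -1.0]
gripper_width: 1.001
```

Call:
play_rows([
  {"angular": [0,0,0],"dp": [0.06,0,0],"hand": 100},
  {"angular": [0,0,0],"dp": [0.06,0,0],"hand": 100},
  {"angular": [0,0,0],"dp": [0.06,0,0],"hand": 100},
  {"angular": [0,0,0],"dp": [0.06,-0.004,0],"hand": 100},
  {"angular": [0,0,0],"dp": [0.052,-0.004,0],"hand": 100},
])

```text
time_s: 11.38
tcp_pos: [0.501, -0.2859, 0.2234]
ee_rot: [[-0.001, -1.0, 0.0], [-1.0, 0.001, -0.0], [0.0, -0.0, -1.0]]
wrist_force: [-0.1, 0.1, -0.2]
gripper_width: 1.0
```

Run:
```python
from h import *
np.set_printoptions(suppress=True,precision=4)
for c in('side','top'):
    p=r.capture(c); save(p,c+'3'); s=r.sense(); print(s['tcp_pos'],s['wrist_force'],s['gripper_width'])
    w=cloud(p)
    m=(w[...,2]>.088)&(w[...,2]<.102)&(abs(w[...,0]-.49)<.04)&(w[...,1]>.19)&(w[...,1]<.4)
    q=w[m]
    _,lab,cen=cv2.kmeans(q[:,:2].astype(np.float32),3,None,(3,50,1e-6),9,cv2.KMEANS_PP_CENTERS)
    for i in range(3): print(c,cen[i],cv2.minEnclosingCircle(q[lab.ravel()==i][:,:2].astype(np.float32)))
    if c=='top':
        for lo,hi,R in((.125,.14,.02),(.1,.11,.03),(.06,.07,.05)): print(disc(w,(.4815,.002),lo,hi,0,R)[:2])
        m=(w[...,2]>.122)&(w[...,2]<.14)&(abs(w[...,0]-.48)<.03)&(abs(w[...,1])<.03); print(w[m].mean(0))
b=cv2.imread('pics/top3.png')[210:350,110:510];cv2.imwrite('pics/c3.png',cv2.resize(b,None,fx=2,fy=2))
```

```text
[ 0.5013 -0.2907  0.2229] [ 3.6945 -3.926   1.3452] 0.999416568225201Traceback (most recent call last):
  File "<stdin>", line 8, in <module>
cv2.error: OpenCV(4.12.0) /io/opencv/modules/core/src/kmeans.cpp:243: error: (-2:Unspecified error) in function 'double cv::kmeans(cv::InputArray, int, cv::InputOutputArray, cv::TermCriteria, int, int, cv::OutputArray)'
> There can't be more clusters than elements (expected: 'N >= K'), where
>     'N' is 0
> must be greater than or equal to
>     'K' is 3
```

Run:
```python
from h import *
np.set_printoptions(suppress=True,precision=4)
for c in('top',):
    p=r.capture(c); save(p,c+'3'); s=r.sense(); print(s['tcp_pos'],s['wrist_force'],s['gripper_width'],s['joints'])
    w=cloud(p)
    m=(w[...,2]>.088)&(w[...,2]<.102)&(abs(w[...,0]-.49)<.04)&(w[...,1]>.19)&(w[...,1]<.4)
    q=w[m]
    if len(q)>3:
      _,lab,cen=cv2.kmeans(q[:,:2].astype(np.float32),3,None,(3,50,1e-6),9,cv2.KMEANS_PP_CENTERS)
      for i in range(3): print(c,cen[i],cv2.minEnclosingCircle(q[lab.ravel()==i][:,:2].astype(np.float32)))
    for lo,hi,R in((.125,.14,.02),(.1,.11,.03),(.06,.07,.05)): print(disc(w,(.4815,.002),lo,hi,0,R)[:2])
b=cv2.imread('pics/top3.png')[210:350,110:510];cv2.imwrite('pics/c3.png',cv2.resize(b,None,fx=2,fy=2))
```

```text
[ 0.5009 -0.2879  0.2225] [-0.4783  0.3194 -0.7409] 1.0025421312428346 [-13.8097  17.4692  -6.3897   0.0485 -66.1794  13.4439]
top [0.4922 0.238 ] ((0.4925675392150879, 0.2392003834247589), 0.024826453998684883)
top [0.4932 0.3488] ((0.4932641386985779, 0.3493162989616394), 0.02496427856385708)
top [0.4926 0.2945] ((0.4939069151878357, 0.2961263060569763), 0.02594762295484543)
(array([0.4813, 0.0022, 0.1304, 0.4814, 0.0026, 0.0149]), 153)
(array([0.4801, 0.002 , 0.104 , 0.4819, 0.003 , 0.0237]), 187)
(array([0.4786, 0.0014, 0.0656, 0.4828, 0.0026, 0.0444]), 433)
```

View pics/c3.png

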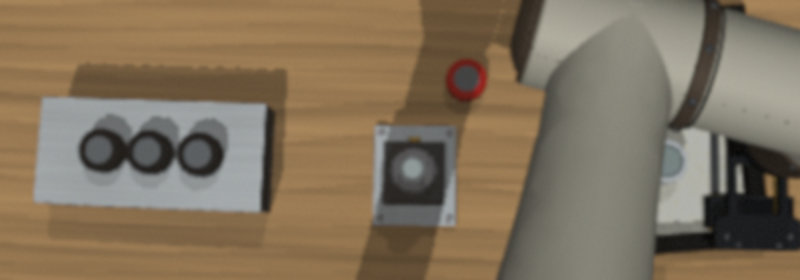

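The cap stands third in the row at crop (201,153), and the spigot at (412,168) is bare. Now the cell.

Call:
play_rows([
  {"angular": [0,0,0],"dp": [0,0,0],"hand": 100},
  {"angular": [0,0,0],"dp": [0,0,0.045],"hand": 100},
  {"angular": [0,0,0],"dp": [0,0,0.045],"hand": 100},
  {"angular": [0,0,0],"dp": [0,0,0.045],"hand": 100},
  {"angular": [0,0,0],"dp": [0,0,0.035],"hand": 100},
])

```text
time_s: 12.1
tcp_pos: [0.5009, -0.282, 0.0521]
ee_rot: [[0.002, -1.0, -0.001], [-1.0, -0.002, 0.0], [-0.0, 0.001, -1.0]]
wrist_force: [1.0, -0.7, 0.1]
gripper_width: 1.001
```

Call:
play_rows([
  {"angular": [0,0,0],"dp": [0,0,0.02],"hand": 100},
  {"angular": [0,0,0],"dp": [0,0,0.015],"hand": 100},
  {"angular": [0,0,0],"dp": [0,0,0.007],"hand": 100},
  {"angular": [0,0,0],"dp": [0,0,0],"hand": 100},
  {"angular": [0,0,0],"dp": [0,0,0],"hand": 90},
])

```text
time_s: 12.72
tcp_pos: [0.502, -0.2839, 0.0122]
ee_rot: [[-0.0, -1.0, 0.002], [-1.0, 0.0, -0.001], [0.001, -0.002, -1.0]]
wrist_force: [0.0, 0.2, -0.0]
gripper_width: 0.95
```

Call:
play_rows([
  {"angular": [0,0,0],"dp": [0,0,0],"hand": 75},
  {"angular": [0,0,0],"dp": [0,0,0],"hand": 65},
  {"angular": [0,0,0],"dp": [0,0,0],"hand": 50},
  {"angular": [0,0,0],"dp": [0,0,0],"hand": 30},
  {"angular": [0,0,0],"dp": [0,0,0],"hand": 30},
])

```text
time_s: 13.35
tcp_pos: [0.5015, -0.2838, 0.0115]
ee_rot: [[-0.0, -1.0, 0.0], [-1.0, 0.0, -0.0], [0.0, -0.0, -1.0]]
wrist_force: [0.4, -0.1, 0.5]
gripper_width: 0.557
```

Call:
play_rows([
  {"angular": [0,0,0],"dp": [0,0,0],"hand": 30},
  {"angular": [0,0,0],"dp": [0,0,0],"hand": 30},
])

```text
time_s: 13.6
tcp_pos: [0.5015, -0.2838, 0.0115]
ee_rot: [[-0.0, -1.0, 0.0], [-1.0, 0.0, -0.0], [0.0, -0.0, -1.0]]
wrist_force: [0.8, -0.6, 1.4]
gripper_width: 0.551
```

Call:
play_rows([
  {"angular": [0,0,0],"dp": [0,0,-0.02],"hand": 30},
  {"angular": [0,0,0],"dp": [0,0,-0.04],"hand": 30},
  {"angular": [0,0,0],"dp": [0,0,-0.04],"hand": 30},
  {"angular": [0,0,0],"dp": [0,0,-0.04],"hand": 30},
  {"angular": [0,0,0],"dp": [0,0,-0.03],"hand": 30},
])

```text
time_s: 14.22
tcp_pos: [0.5009, -0.2836, 0.1827]
ee_rot: [[-0.001, -1.0, 0.0], [-1.0, 0.001, 0.0], [-0.0, -0.0, -1.0]]
wrist_force: [1.1, -1.2, -1.9]
gripper_width: 0.555
```

Call:
play_rows([
  {"angular": [0,0,0],"dp": [0,0,0],"hand": 30},
  {"angular": [0,0,0],"dp": [0,0,0],"hand": 30},
  {"angular": [0,0,0],"dp": [0,0,0],"hand": 30},
])

```text
time_s: 14.6
tcp_pos: [0.5002, -0.2833, 0.1794]
ee_rot: [[-0.001, -1.0, -0.004], [-1.0, 0.001, 0.001], [-0.001, 0.004, -1.0]]
wrist_force: [0.1, -0.1, -1.2]
gripper_width: 0.551
```

Run:
```python
from h import *
np.set_printoptions(suppress=True,precision=4)
p=r.capture('side'); save(p,'s4'); s=r.sense(); print(s['tcp_pos'],s['wrist_force'],s['gripper_width'])
for d in r.find_in('cell_center',p)[:3]: print(d)
w=cloud(p);t=s['tcp_pos']
m=(np.hypot(w[...,0]-t[0],w[...,1]-t[1])<.04)&(w[...,2]>t[2]-.02)&(w[...,2]<t[2]+.05)
v,u=np.nonzero(m);print(u.min(),u.max(),v.min(),v.max())
a=p['frame'][max(v.min()-80,0):v.max()+40,max(u.min()-60,0):u.max()+60,::-1];print(a.shape,max(v.min()-80,0),max(u.min()-60,0))
f=min(800/a.shape[1],600/a.shape[0]);cv2.imwrite('pics/c4.png',cv2.resize(a,None,fx=f,fy=f))
for z in np.arange(t[2]-.016,t[2]+.04,.004):
    q=w[m&(abs(w[...,2]-z)<.002)]
    if len(q)>5: print(round(z-t[2],3),len(q),q.min(0)[:2]-t[:2],q.max(0)[:2]-t[:2])
```

```text
[ 0.5005 -0.2835  0.1796] [ 1.1668  0.501  -1.6667] 0.5546271849243031
{'extent': [224.8, 303.9, 267.7, 353.4], 'score': 0.76}
210 275 304 351
(167, 185, 3) 224 150
-0.008 26 [-0.0249 -0.0238] [ 0.0226 -0.0024]
-0.004 79 [-0.0243 -0.0245] [ 0.0215 -0.0047]
0.0 95 [-0.0332 -0.0244] [ 0.0304 -0.0053]
0.004 120 [-0.033  -0.0245] [ 0.0317 -0.0042]
0.008 96 [-0.0335 -0.0242] [ 0.0308 -0.0065]
0.012 111 [-0.0333 -0.0251] [ 0.0309 -0.0055]
0.016 131 [-0.0328 -0.0255] [ 0.0312 -0.0053]
0.02 112 [-0.0332 -0.0256] [ 0.0314 -0.0069]
0.024 129 [-0.0338 -0.0255] [0.0316 0.0073]
0.028 201 [-0.0347 -0.0258] [0.033  0.0191]
0.032 841 [-0.0352 -0.0248] [0.0344 0.0181]
0.036 55 [-0.037  -0.0118] [ 0.0347 -0.0029]
```

View pics/c4.png

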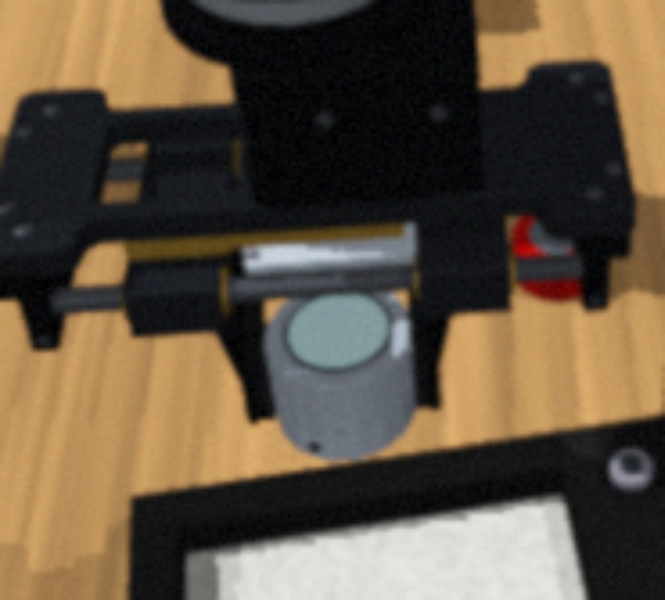

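The cell is held squarely: window at crop (340,330), fingers at (258,400) and (428,400), centred to about 1 mm. Moving it over the spigot.

Call:
play_rows([
  {"angular": [0,0,0],"dp": [-0.03,0.0024,0],"hand": 30},
  {"angular": [0,0,0],"dp": [-0.04,0.0024,0],"hand": 30},
  {"angular": [0,0,0],"dp": [-0.04,0.0025,0],"hand": 30},
  {"angular": [0,0,0],"dp": [-0.04,0.0025,0],"hand": 30},
  {"angular": [0,0,0],"dp": [-0.04,0.0025,0],"hand": 30},
])

```text
time_s: 15.32
tcp_pos: [0.4887, -0.0925, 0.1809]
ee_rot: [[-0.001, -1.0, -0.001], [-1.0, 0.001, -0.0], [0.0, 0.001, -1.0]]
wrist_force: [-0.3, 0.9, -0.9]
gripper_width: 0.557
```

Call:
play_rows([
  {"angular": [0,0,0],"dp": [-0.04,0.0025,0],"hand": 30},
  {"angular": [0,0,0],"dp": [-0.035,0.0025,0],"hand": 30},
  {"angular": [0,0,0],"dp": [-0.0206,0.0024,0],"hand": 30},
  {"angular": [0,0,0],"dp": [0,0,0],"hand": 30},
  {"angular": [0,0,0],"dp": [0,0,0],"hand": 30},
])

```text
time_s: 15.95
tcp_pos: [0.4816, 0.0015, 0.1811]
ee_rot: [[-0.0, -1.0, -0.001], [-1.0, 0.0, -0.0], [0.0, 0.001, -1.0]]
wrist_force: [1.4, -0.1, -1.1]
gripper_width: 0.556
```

Call:
play_rows([
  {"angular": [0,0,0],"dp": [0,0,0.015],"hand": 30},
  {"angular": [0,0,0],"dp": [0,0,0.015],"hand": 30},
  {"angular": [0,0,0],"dp": [0,0,0.01],"hand": 30},
  {"angular": [0,0,0],"dp": [0,0,0],"hand": 30},
  {"angular": [0,0,0],"dp": [0,0,0],"hand": 30},
])

```text
time_s: 16.58
tcp_pos: [0.4822, 0.0017, 0.1418]
ee_rot: [[-0.001, -1.0, 0.001], [-1.0, 0.001, -0.0], [0.0, -0.001, -1.0]]
wrist_force: [-0.7, 0.4, -0.8]
gripper_width: 0.555
```

Run:
```python
from h import *
np.set_printoptions(suppress=True,precision=4)
p=r.capture('side'); save(p,'s5'); s=r.sense(); print(s['tcp_pos'],s['wrist_force'],s['moment'],s['gripper_width'],s['joints'])
a=p['frame'][130:330,140:360,::-1]; cv2.imwrite('pics/c5.png',cv2.resize(a,None,fx=2.9,fy=2.9))
```

```text
[0.4822 0.0018 0.1419] [ 0.1311 -0.1608 -2.2814] [ 0.1017 -0.066  -0.0247] 0.5524370926198287 [ 19.5762  12.7729 -25.8293   0.0186 -51.3246 -19.6168]
```

View pics/c5.png

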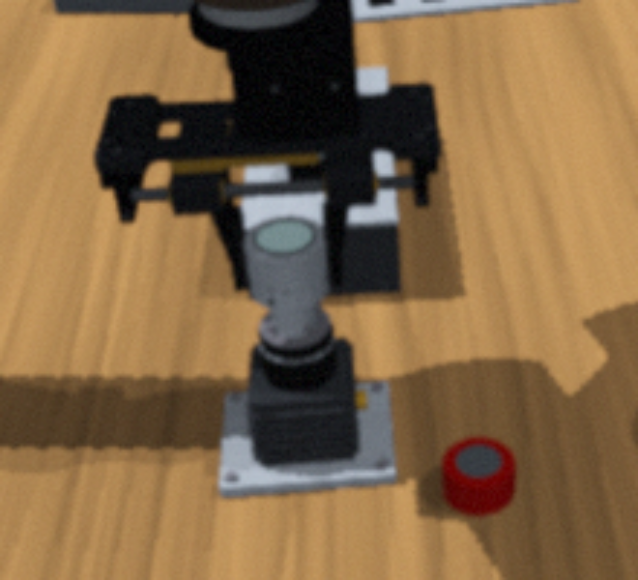

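The cell (289,275) sits over the spigot (296,320). I'm lowering it slowly.

Call:
play_rows([
  {"angular": [0,0,0],"dp": [0,0,0.003],"hand": 30},
  {"angular": [0,0,0],"dp": [0,0,0.003],"hand": 30},
  {"angular": [0,0,0],"dp": [0,0,0.003],"hand": 30},
  {"angular": [0,0,0],"dp": [0,0,0],"hand": 30},
  {"angular": [0,0,0],"dp": [0,0,0],"hand": 30},
])

```text
time_s: 17.25
tcp_pos: [0.4823, 0.0024, 0.1323]
ee_rot: [[-0.0, -1.0, 0.001], [-1.0, 0.0, 0.001], [-0.001, -0.001, -1.0]]
wrist_force: [2.2, 2.9, -2.5]
gripper_width: 0.554
```

Call:
play_rows([
  {"angular": [0,0,0],"dp": [0,0,0.003],"hand": 30},
  {"angular": [0,0,0],"dp": [0,0,0.003],"hand": 30},
  {"angular": [0,0,0],"dp": [0,0,0.003],"hand": 30},
  {"angular": [0,0,0],"dp": [0,0,0],"hand": 30},
  {"angular": [0,0,0],"dp": [0,0,0],"hand": 30},
])

```text
time_s: 17.88
tcp_pos: [0.4824, 0.0024, 0.1233]
ee_rot: [[-0.0, -1.0, 0.002], [-1.0, 0.0, 0.001], [-0.001, -0.002, -1.0]]
wrist_force: [1.6, 5.0, -0.3]
gripper_width: 0.558
```

Call:
play_rows([
  {"angular": [0,0,0],"dp": [-0.0008,-0.0003,0],"hand": 30},
  {"angular": [0,0,0],"dp": [0,0,0.002],"hand": 30},
  {"angular": [0,0,0],"dp": [0,0,0.0015],"hand": 30},
  {"angular": [0,0,0],"dp": [0,0,0.001],"hand": 30},
  {"angular": [0,0,0],"dp": [0,0,0],"hand": 30},
])

```text
time_s: 18.5
tcp_pos: [0.4821, 0.0027, 0.1188]
ee_rot: [[-0.0, -1.0, 0.0], [-1.0, 0.0, 0.0], [-0.0, -0.0, -1.0]]
wrist_force: [1.4, 4.0, 0.3]
gripper_width: 0.554
```

Call:
play_rows([
  {"angular": [0,0,0],"dp": [-0.0006,0,0],"hand": 30},
  {"angular": [0,0,0],"dp": [0,0,0.0007],"hand": 30},
  {"angular": [0,0,0],"dp": [0,0,0.0005],"hand": 30},
  {"angular": [0,0,0],"dp": [0,0,0],"hand": 30},
])

```text
time_s: 19.0
tcp_pos: [0.4819, 0.0029, 0.1184]
ee_rot: [[0.0, -1.0, -0.0], [-1.0, -0.0, -0.001], [0.001, 0.0, -1.0]]
wrist_force: [-0.2, 0.6, 5.2]
gripper_width: 0.554
```

Resting on the pins with about 6 N and almost no side load. Starting the turn.

Call:
play_rows([
  {"angular": [0,0,4],"dp": [0,0,0.0003],"hand": 30},
  {"angular": [0,0,4],"dp": [0,0,0],"hand": 30},
  {"angular": [0,0,4],"dp": [0,0,0],"hand": 30},
  {"angular": [0,0,4],"dp": [0,0,0],"hand": 30},
  {"angular": [0,0,4],"dp": [0,0,0],"hand": 30},
])

```text
time_s: 19.62
tcp_pos: [0.482, 0.0028, 0.1186]
ee_rot: [[-0.343, -0.939, 0.0], [-0.939, 0.343, -0.001], [0.001, -0.001, -1.0]]
wrist_force: [-0.2, 0.0, 9.4]
gripper_width: 0.551
```

Call:
play_rows([
  {"angular": [0,0,3.5],"dp": [0,0,0],"hand": 30},
  {"angular": [0,0,3.5],"dp": [0,0,0],"hand": 30},
  {"angular": [0,0,3.5],"dp": [0,0,0],"hand": 30},
])

```text
time_s: 20.0
tcp_pos: [0.4818, 0.0028, 0.1186]
ee_rot: [[-0.509, -0.861, -0.0], [-0.861, 0.509, -0.001], [0.001, -0.0, -1.0]]
wrist_force: [-2.0, 0.6, 10.2]
gripper_width: 0.551
```

Call:
play_rows([
  {"angular": [0,0,3.5],"dp": [0,0,0],"hand": 30},
  {"angular": [0,0,3.5],"dp": [0,0,0],"hand": 30},
  {"angular": [0,0,3.5],"dp": [0,0,0],"hand": 30},
])

```text
time_s: 20.38
tcp_pos: [0.4817, 0.0028, 0.1186]
ee_rot: [[-0.657, -0.754, -0.0], [-0.754, 0.657, -0.001], [0.001, -0.0, -1.0]]
wrist_force: [-2.6, 0.6, 9.5]
gripper_width: 0.554
```

Call:
play_rows([
  {"angular": [0,0,3.5],"dp": [0,0,0],"hand": 30},
  {"angular": [0,0,3.5],"dp": [0,0,0],"hand": 30},
  {"angular": [0,0,3.5],"dp": [0,0,0],"hand": 30},
])

```text
time_s: 20.75
tcp_pos: [0.4816, 0.003, 0.1185]
ee_rot: [[-0.783, -0.621, -0.0], [-0.621, 0.783, -0.001], [0.001, -0.0, -1.0]]
wrist_force: [-2.4, 2.5, 9.3]
gripper_width: 0.552
```

Call:
play_rows([
  {"angular": [0,0,3.5],"dp": [0,0,0],"hand": 30},
  {"angular": [0,0,3.5],"dp": [0,0,0],"hand": 30},
  {"angular": [0,0,3.5],"dp": [0,0,0],"hand": 30},
])

```text
time_s: 21.12
tcp_pos: [0.481, 0.0031, 0.1184]
ee_rot: [[-0.884, -0.468, -0.002], [-0.468, 0.884, -0.001], [0.002, 0.0, -1.0]]
wrist_force: [-3.6, 3.3, 9.9]
gripper_width: 0.558
```

Call:
play_rows([
  {"angular": [0,0,3.5],"dp": [0.0002,0.0007,0],"hand": 30},
  {"angular": [0,0,3.5],"dp": [0,0,0],"hand": 30},
  {"angular": [0,0,3.5],"dp": [0,0,0],"hand": 30},
])

```text
time_s: 21.5
tcp_pos: [0.4807, 0.0036, 0.1171]
ee_rot: [[-0.955, -0.298, -0.001], [-0.298, 0.955, -0.0], [0.001, 0.0, -1.0]]
wrist_force: [1.1, 1.9, -0.1]
gripper_width: 0.55
```

It dropped: z is down 1.3 mm and the force has vanished. Pressing straight down, in steps.

Call:
play_rows([
  {"angular": [0,0,0],"dp": [0,0,0.001],"hand": 30},
  {"angular": [0,0,0],"dp": [0,0,0.0015],"hand": 30},
  {"angular": [0,0,0],"dp": [0,0,0.0015],"hand": 30},
  {"angular": [0,0,0],"dp": [0,0,0],"hand": 30},
])

```text
time_s: 22.0
tcp_pos: [0.4811, 0.0036, 0.1129]
ee_rot: [[-0.954, -0.3, -0.001], [-0.3, 0.954, -0.0], [0.001, 0.0, -1.0]]
wrist_force: [1.3, 1.3, -1.8]
gripper_width: 0.559
```

Run:
```python
from h import *
np.set_printoptions(suppress=True,precision=4)
s=r.sense(); print(s['tcp_pos'],s['wrist_force'],s['moment'],s['gripper_width'],s['joints'])
```

```text
[0.4811 0.0036 0.1129] [ 1.2507  1.3395 -1.754 ] [ 0.2278 -0.6228 -0.0423] 0.5587840066413133 [ 19.8273  14.8944 -28.0135  -0.0077 -47.1611 -92.3439]
```

Call:
play_rows([
  {"angular": [0,0,0],"dp": [0,0,0.0015],"hand": 30},
  {"angular": [0,0,0],"dp": [0,0,0.0015],"hand": 30},
  {"angular": [0,0,0],"dp": [0,0,0.0015],"hand": 30},
  {"angular": [0,0,0],"dp": [0,0,0],"hand": 30},
  {"angular": [0,0,0],"dp": [0,0,0],"hand": 30},
])

```text
time_s: 22.62
tcp_pos: [0.4812, 0.0036, 0.109]
ee_rot: [[-0.954, -0.3, -0.001], [-0.3, 0.954, -0.0], [0.001, -0.0, -1.0]]
wrist_force: [-2.8, 1.2, 4.2]
gripper_width: 0.553
```

Call:
play_rows([
  {"angular": [0,0,0],"dp": [0,0,0.001],"hand": 30},
  {"angular": [0,0,0],"dp": [0,0,0.001],"hand": 30},
  {"angular": [0,0,0],"dp": [0,0,0.0007],"hand": 30},
  {"angular": [0,0,0],"dp": [0,0,0],"hand": 30},
  {"angular": [0,0,0],"dp": [0,0,0],"hand": 30},
])

```text
time_s: 23.25
tcp_pos: [0.4812, 0.0037, 0.1074]
ee_rot: [[-0.954, -0.301, -0.0], [-0.301, 0.954, -0.0], [0.0, -0.0, -1.0]]
wrist_force: [-3.8, 1.5, 12.8]
gripper_width: 0.552
```

Call:
play_rows([
  {"angular": [0,0,0],"dp": [0,0,0.0004],"hand": 30},
  {"angular": [0,0,0],"dp": [0,0,0.0003],"hand": 30},
  {"angular": [0,0,0],"dp": [0,0,0],"hand": 30},
  {"angular": [0,0,0],"dp": [0,0,0],"hand": 30},
])

```text
time_s: 23.75
tcp_pos: [0.4812, 0.0037, 0.1074]
ee_rot: [[-0.954, -0.301, -0.0], [-0.301, 0.954, -0.001], [0.0, -0.001, -1.0]]
wrist_force: [-7.3, 2.2, 17.1]
gripper_width: 0.557
```

Run:
```python
from h import *
np.set_printoptions(suppress=True,precision=4)
for c in('side','top'):
    p=r.capture(c); save(p,c+'6'); s=r.sense(); print(s['tcp_pos'],s['wrist_force'],s['moment'],s['gripper_width'])
    w=cloud(p)
    print(c,'cell top',disc(w,s['tcp_pos'],.128,.15,0,.024)[:2], 'placed',disc(w,(.4935,.2383),.088,.102,0,.027)[:2],'A',disc(w,(.4935,.2945),.088,.102,0,.027)[:2])
a=cv2.imread('pics/side6.png')[130:330,140:360];cv2.imwrite('pics/c6.png',cv2.resize(a,None,fx=2.9,fy=2.9))
```

```text
[0.4812 0.0037 0.1074] [-6.5977  0.6617 17.4376] [0.5509 1.8934 0.0277] 0.5565647771278007
side cell top (None, 0) placed (array([0.5105, 0.2363, 0.0952, 0.5062, 0.2406, 0.0198]), 43) A (None, 8)
[0.4812 0.0036 0.1073] [-7.3387  1.5223 16.7886] [ 0.5421  1.9093 -0.0177] 0.5536941344536949
top cell top (None, 0) placed (array([0.5017, 0.2419, 0.096 , 0.4957, 0.2396, 0.0228]), 194) A (array([0.4937, 0.2948, 0.0959, 0.4927, 0.295 , 0.0252]), 387)
```

View pics/c6.png

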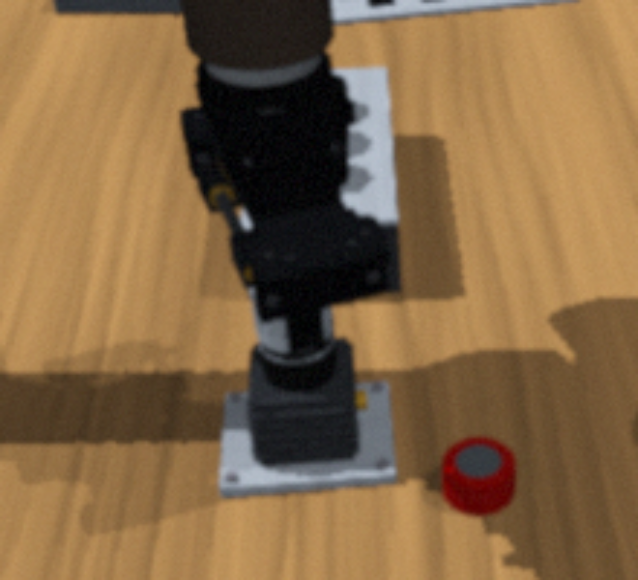

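The cell looks flush on the barrel at (295,345). A side load of -7 N in x is left, so I ease that to be sure nothing binds.

Call:
play_rows([
  {"angular": [0,0,0],"dp": [0.0004,0.0001,0],"hand": 30},
  {"angular": [0,0,0],"dp": [0.0003,0.0001,0.0003],"hand": 30},
  {"angular": [0,0,0],"dp": [0,0,0],"hand": 30},
  {"angular": [0,0,0],"dp": [0,0,0],"hand": 30},
])

```text
time_s: 24.35
tcp_pos: [0.4812, 0.0037, 0.1074]
ee_rot: [[-0.954, -0.301, 0.002], [-0.301, 0.954, -0.0], [-0.001, -0.001, -1.0]]
wrist_force: [-6.7, 1.2, 16.9]
gripper_width: 0.555
```

Run:
```python
from h import *
s=r.sense(); print(s['tcp_pos'],s['wrist_force'],s['moment'],s['ee_rot'][2])
```

```text
[0.48122662 0.00367173 0.1073736 ] [-6.65145164  1.15839394 16.90412324] [ 0.38915846  1.62543055 -0.08937217] [-1.36279310e-03 -8.65403836e-04 -9.99998697e-01]
```

Call:
play_rows([
  {"angular": [0,0,-1.5],"dp": [0.0003,0.0001,0],"hand": 30},
  {"angular": [0,0,-1.5],"dp": [0.0003,0.0001,0],"hand": 30},
  {"angular": [0,0,0],"dp": [0,0,0],"hand": 30},
  {"angular": [0,0,0],"dp": [0,0,0],"hand": 30},
])

```text
time_s: 24.85
tcp_pos: [0.4817, 0.0039, 0.1074]
ee_rot: [[-0.937, -0.35, 0.004], [-0.35, 0.937, 0.0], [-0.004, -0.001, -1.0]]
wrist_force: [-3.7, 0.9, 14.3]
gripper_width: 0.557
```

Run:
```python
from h import *
s=r.sense(); print(s['tcp_pos'],s['wrist_force'],s['moment'],s['ee_rot'][2],s['gripper_width'])
```

```text
[0.48174253 0.00393789 0.10735536] [-3.72355968  0.91603289 14.33367236] [ 0.36187653  0.80515468 -0.18767552] [-0.00382339 -0.00116052 -0.99999202] 0.5572408548852388
```

z stays at 107.4 mm while the push is about 15 N, well above the 8 N spring, so the cell is at the hard stop. Handing in.

Run:
```python
from h import *
print(r.finish_job()); s=r.sense(); print(s['time_s'],s['tcp_pos'],s['wrist_force'],s['gripper_width'])
```

```text
the job is handed in; nothing more can be done
None
the job is handed in; nothing more can be done
```

The job is handed in at about 25 s of the 67 s allowed. The dust cap is on the shelf, and the filter cell is pressed home and still gripped.

- **Dust cap:** it stands upright on the shelf's middle line at about (0.493, 0.238). It is third in the row, about 8 mm from the nearer spare cap. The top-camera depth check showed the three caps at y ≈ 0.238, 0.295 and 0.349, with both spares where they started.
- **Filter cell:** I set it on the pins and turned it by the collar. It dropped somewhere between about 62° and 73° of turn. I then pushed it down against the sprung seat.
- **Fully home:** the tool moved 11.1 mm from the pins to the stop, against 11.5 mm nominal. It then stayed at 107.4 mm whether the wrist force read 13 or 17 N. The last reading was about 14 N, above the 8 N spring.

**What disagreed or was not checked:**
- The gripper opening read 48 mm on the 49–50 mm collar, though the pictures showed it held squarely.
- About 4 N of side force and a 0.2° tilt remained at the end.
- The arm hid the cell's top in the last pictures, so "home" rests on the height and force readings plus the side view, where the cell looked flush.
- I did not look again at the bracket and tape; the arm never went near them.

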